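# Seat the control probe in the dry-block heater by feel

### The arm

A 6-joint arm with a two-finger parallel gripper is mounted at the origin on the work surface. World frame = base frame: x ahead of the robot, y to its left, z up, the work surface at z = 0. Lengths are in m, angles in rad, forces in N, time in s.
With the tool pointing down it reaches from about 0.275 to 0.725 m from the base axis. Payload 5.6 kg.
Tool frame: the origin (TCP) lies midway between the tips of the shut fingers; the grasp point (between the pads) lies 19 mm behind it; z points along the fingers, y is the line along which they close (so a half turn about z gives the same grasp; the last joint's range is limited). The gripper opens to 85 mm and grips with 20 to 120 N. Pads are 22 mm wide; open, the fingers measure 114 mm over their backs; the gripper's body (76 mm by 85 mm) begins 54 mm behind the grasp point. The pads swing forward as they close: fully open they stand 13 mm farther back than shut.
Start: joints at [1.543, 0.255, 0.108, 0, -1.424, -0.285], TCP at [0.169, 0.523, 0.231] pointing down, gripper open.
Joint ranges: [-2.95, 2.95], [-1.21, 1.97], [-1.09, 1.5], [-2.87, 1.71], [-2.94, -0.07], [-3.05, 3.05]. Speed limits (rad/s): [2.57, 2.57, 3.14, 3.14, 3.14, 3.14].

### API

Orientations are given as [roll, pitch, yaw] about the fixed x, y, z axes, in that order (R = Rz(yaw) Ry(pitch) Rx(roll)).
In Python, from workcell import status, get_image, ctrl gives the robot as it stands.
- The arm moves only by the tool arm_command, never from a script. Its argument "series" is a list that holds one entry, the list of rows, each a list of 6 numbers: the shift along the tool's x, y, z each as a share of 1 m, from -1 to 1, then the turn, a rotation vector about the tool's x, y, z each as a share of 2 pi rad, from -1 to 1. In form: [[[dx, dy, dz, rx, ry, rz], ...]]. A call has 1 to 10 rows; each row is the pose to reach, as a shift and turn from the pose commanded when the call began, along the tool's axes at that moment, turning the shorter way round; what a row does not reach only later rows make up. A row lasts 1/8 s, in which the tool goes at most 62.5 mm and 10.7 degrees, less where a joint would pass 70% of its speed; a pose out of reach is approached as far as the arm can. A call with a number of a shift or a turn outside -1 to 1 is refused whole. A call with a gripper value outside its range is refused whole. "jaw" is the closure, from -1 (fully open) to 1 (shut), set as the call begins (left out, the last holds). The fingers move at their own pace and stop on an object; the grip force is fixed at half the most. Time passes only in rows, so rows that repeat a pose let the fingers close. It gives the time, the measured TCP pose, the force, the opening and the grip force at its end, in the units of the state.
- status.read_state(): the state, without advancing time (a new reading comes with each control period).
- get_image(name): name is "scene" or "top" or "wrist"; returns a dict with "color" (400x640x3 uint8, red, green, blue), "camera_matrix" (3x3 intrinsics, pixels), "pose" (4x4, takes a point from camera to world coordinates). Camera axes: x right, y up, looking along -z (the intrinsics and any distortion apply to the point x, -y, -z); pixel columns grow to the right and rows downward; lengths in m; the calibration is good to about 2 mm. The wrist camera is an equidistant fisheye: a pixel r from the principal point sees the ray r / f radians off the axis. A picture is of the moment at which its call begins. There is no depth.
- ctrl.sign_off(): hands the job in; it is judged then, once.
The state is a dict: "time": time; "joints": joint angles; "qd": joint speeds; "joint_torque": joint torques, N m; "tcp_pos": TCP position; "tool_rot": TCP orientation; "wrist_force": force on the tool from outside, world axes, zero at the start; "moment": the same for the moment, N m; "finger_gap": opening from 0.0 (shut) to 1.0 (fully open); "grip_force": force on a finger pad.
Only numpy, scipy, OpenCV 4.12 (cv2) and the standard library are available. Lean on these libraries where they do the work, as an engineer would, in place of code of your own. Each camera call takes 0.05 s, during which the arm holds its last target. There are 200 camera calls.

### The job

Take the red-handled temperature probe out of the stand and seat it fully home in the sensor well of the dry-block heater: the well is out of sight under the port in the cover, so rest the tip lightly on the metal in there and sweep it about until it drops in, never leaning hard on the sensor tip. Once the probe is standing in the well and let go, press the green start button fully down. Leave the other two probes and everything else on the bench where they are.

Things in the scene. Friction and masses are not known exactly. Their poses are not given: they have to be found in the camera images.
- heater: Dry-block heater, light grey, 250 (x) x 200 (y) mm, fixed. Origin: middle of its underside, at bench level; own -x is its front. Front deck (keypad, green button) x -125 to -33 mm, 70 mm high; behind it the flat grey insulating cover, x -33 to +125 mm, top 88 mm above the bench, with rows of white vial caps (106 mm high) 72 mm either side of the port
- port (a point): Middle of the round port in the cover, level with the cover's top, 88 mm above the bench. Clear opening 36 mm across through the 12 mm thick cover, with a dark rim; closed to the eye by a black slit diaphragm that gives no resistance
- insert_top (a point): Point straight under the port's middle on the flat level top of the metal insert, 70 mm above the bench, unseen. The insert does not shift, but was dropped in any way round: its one round, upright, blind sensor well has its middle 3 to 8 mm from this point, in any direction. Well 11.8 mm wide, lightly chamfered mouth, 35 mm deep (bottom 35 mm above the bench)
- probe_grip (a point): Centre of the red handle of the wanted probe: upright square bar 24 x 24 x 50 mm, sides along its own x and y, z up. Below it a round steel stem, diameter 10 mm, 75 mm long, tip chamfered: the tip is 100 mm below this point. About 90 g. The tip is delicate: over 30 N between probe and heater spoils it; 4 to 10 N is plenty
- probe_tip (a point): Lower end of the red probe's stem, on its axis; 35 mm above the bench when the probe is fully home in the well.
- stand: White three-place probe stand, 80 (x) x 180 (y) mm, fixed. Origin: middle of its underside at bench level. Its top plate is 100 mm above the bench, with three 13.5 mm holes in a row along its own y at -55, 0 and +55 mm; each probe hangs by the underside of its handle with its stem through a hole. Any probe can be in any hole; a handle is turned at most 9 degrees from the stand's axes.
- probe_b_grip (a point): Centre of the blue handle of another probe of the same shape, in the stand; to be left there.
- probe_c_grip (a point): Centre of the grey handle of another probe of the same shape, in the stand; to be left there.
- start (a joint): Travel of the green start button, m: 0 up, 0.006 fully down; it springs back. Fully down takes about 5 N.
- start_top (a point): Middle of the top of the green start button, 24 mm across, on the heater's front deck; pressed straight down.
- amber: Amber jar with black cap, 90 mm across, 165 mm high; origin at the middle of its underside. A bystander.
- beaker: Clear beaker, 72 mm across, 95 mm high; origin at the middle of its underside. A bystander.
- flask: Conical flask with orange contents, 80 mm across its foot, 115 mm high; origin at the middle of its underside. A bystander.
- wash: White bottle with red cap, 66 mm across, 160 mm high; origin at the middle of its underside. A bystander.
- spatula: Thin steel laboratory spatula, 185 mm long, lying on the bench; origin at its middle. A bystander.

How it is judged:
On the way, in this order (a step that is already met when the one before it is completed fails the run):
1. the red probe is fully home in the well (tip within 4.5 mm of the bottom) and let go (z of probe_tip in the frame of heater below 0.0395 m and horizontal distance between probe_tip and port below 0.013 m and angle between probe_tip's own z axis and vertical below 0.12 rad and contact force between the fingers and probe below 0.2 N), for 0.2 s.
2. then the start button is pressed down (5 mm or more) (value of joint start above 0.005 m), for 0.05 s.
At the end, for the whole second after the job is handed in: The red probe stands upright (within 7 degrees) in the well, tip within 4.5 mm of its bottom (below 39.5 mm over the bench) and within 13 mm of the port's middle, at rest; the start button, pressed after that, is up again; the other probes are within 15 mm of their starts (z of probe_tip in the frame of heater below 0.0395 m and horizontal distance between probe_tip and port below 0.013 m and angle between probe_tip's own z axis and vertical below 0.12 rad and linear speed of probe below 0.02 m/s and value of joint start below 0.002 m and distance of each of probe_b_grip, probe_c_grip from where it was at the start of the episode below 0.015 m); the robot touches nothing.
It fails at once if more than 30 N between the red probe and the heater (contact force between probe and heater above 30 N).
It fails at once if the start button pressed while the red probe is not home in the well (value of joint start above 0.003 m and not (z of probe_tip in the frame of heater below 0.0395 m and horizontal distance between probe_tip and port below 0.013 m and angle between probe_tip's own z axis and vertical below 0.12 rad)).
It fails at once if another probe displaced by more than 15 mm (distance of any of probe_b_grip, probe_c_grip from where it was at the start of the episode above 0.015 m).
It fails at once if a bystander displaced by more than 30 mm (distance of any of amber, beaker, flask, wash, spatula from where it was at the start of the episode above 0.03 m).
It also fails if it takes over 72 s, if anything falls off the work surface, if the arm or the gripper's body presses on something with over 40 N, if the wrist force passes 120 N, or if a joint passes its speed limit or range.

## Working session

There is one attempt and no reset: what is moved stays moved. The work goes in short steps, Python scripts to look and compute and a tool call to move; the robot and the scene stay as the last step left them, time stands still between calls to the robot, and variables do not carry over. Pictures are saved under pics/ and viewed, at most 10 in all, crops included, and the job is handed in when it is done.

Besides the shell and the picture viewer there is one more tool, called after "Call:" as name([rows], argument=value, ...), one row to a line, values as JSON. arm_command: Moves the arm, as the interface text tells. Shift numbers are shares of 1 m and turn numbers shares of 2 pi rad, none past 1 either way. Its arguments: {"type":"object","properties":{"series":{"type":"array"},"jaw":{"type":"number"}},"required":["series"]}

```bash
mkdir -p pics; cat > h.py <<'E'
import numpy as np,cv2
from workcell import status,get_image,ctrl
def shot(n,f):
    d=get_image(n); cv2.imwrite(f'pics/{f}.png',d['color'][:,:,::-1]); np.savez(f'pics/{f}.npz',K=d['camera_matrix'],P=d['pose']); return d
def ray(f,u,v,fish=False):
    d=np.load(f'pics/{f}.npz');K,P=d['K'],d['P']
    x=(u-K[0,2])/K[0,0];y=(v-K[1,2])/K[1,1]
    if fish:
        t=np.hypot(x,y); s=np.sin(t)/t if t>1e-9 else 1; r=np.array([x*s,-y*s,-np.cos(t)])
    else: r=np.array([x,-y,-1])
    return P[:3,3],P[:3,:3]@r
def atz(f,u,v,z,fish=False):
    o,r=ray(f,u,v,fish); return o+r*(z-o[2])/r[2]
E
python3 - <<'E'
from h import *
for n in ('top','scene','wrist'):
    d=shot(n,n+'0'); print(n,d['camera_matrix'].round(1).tolist(),d['pose'].round(3).tolist())
print(status.read_state())
E
```

```text
top [[417.9, 0.0, 318.2], [0.0, 417.9, 207.3], [0.0, 0.0, 1.0]] [[0.029, 0.996, -0.082, 0.401], [-0.999, 0.028, -0.014, 0.028], [-0.012, 0.083, 0.996, 1.38], [0.0, 0.0, 0.0, 1.0]]
scene [[439.7, 0.0, 316.1], [0.0, 439.7, 203.1], [0.0, 0.0, 1.0]] [[0.669, -0.415, 0.616, 1.311], [0.743, 0.385, -0.547, -0.646], [-0.011, 0.824, 0.566, 0.818], [0.0, 0.0, 0.0, 1.0]]
wrist [[309.7, 0.0, 315.1], [0.0, 309.7, 198.8], [0.0, 0.0, 1.0]] [[-0.308, 0.913, 0.268, 0.237], [-0.951, -0.297, -0.084, 0.501], [0.003, -0.281, 0.96, 0.372], [0.0, 0.0, 0.0, 1.0]]
{'time': 0.15, 'joints': array([ 1.54263257e+00,  2.55616591e-01,  1.07299834e-01, -3.06027402e-04,
       -1.42389259e+00, -2.84609413e-01]), 'qd': array([ 0.00122789, -0.00135243,  0.00281094,  0.00290438, -0.001286  ,
       -0.00157804]), 'joint_torque': array([-1.40861550e-03, -3.86939442e+01,  2.38083440e+01,  5.36671847e+00,
       -4.52602777e-03, -6.15136315e-07]), 'tcp_pos': array([0.16908461, 0.52298188, 0.23060719]), 'tool_rot': array([ 3.14015148e+00, -1.06262921e-04, -3.12818100e-01]), 'wrist_force': array([0.35973209, 0.12547498, 0.23274022]), 'moment': array([-0.00979734,  0.00630704,  0.04667291]), 'grip_force': 0.0, 'finger_gap': 1.0028363274765628}
```

View pics/top0.png

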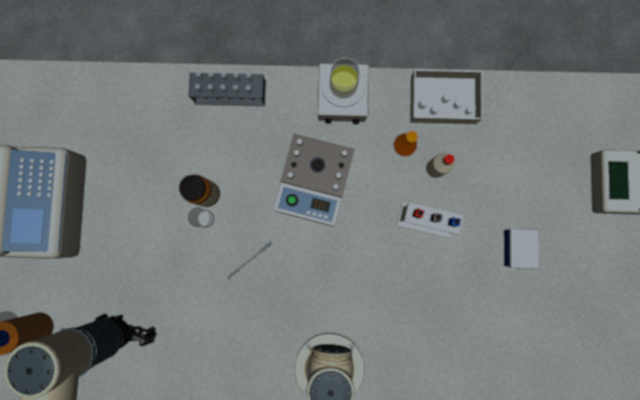

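View pics/scene0.png

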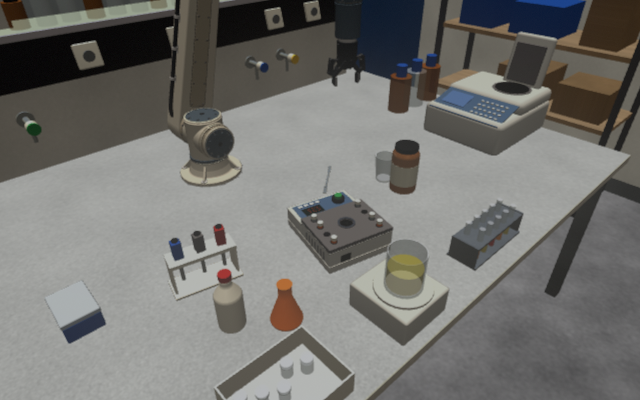

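The top view shows the port near (318,165), the button at (292,199), and the red, grey and blue probes at (418,213), (436,217) and (454,222). The scene view agrees: red is at the stand end nearest the heater, at (219,235), and the port is at (346,222). Next I'll zoom in and segment.

```bash
python3 - <<'E'
from h import *
t=cv2.imread('pics/top0.png');s=cv2.imread('pics/scene0.png')
a=cv2.resize(t[125:235,270:370],(400,440),interpolation=cv2.INTER_CUBIC)
b=cv2.resize(t[190:245,390:470],(400,275),interpolation=cv2.INTER_CUBIC)
c=np.zeros((600,800,3),np.uint8);c[:440,:400]=a;c[:275,400:]=b
c[280:600,400:]=cv2.resize(s[215:295,160:260],(400,320),interpolation=cv2.INTER_CUBIC)
cv2.imwrite('pics/crop.png',c)
def seg(im,f,x0,y0,x1,y1):
    r=im[y0:y1,x0:x1].astype(float); m=f(r[...,2],r[...,1],r[...,0]).astype(np.uint8)
    n,l,st,ce=cv2.connectedComponentsWithStats(m)
    i=1+st[1:,4].argmax(); w=l==i
    return ce[i]+[x0,y0],st[i,4]
red=lambda r,g,b:(r>80)&(r>1.7*g)&(r>1.7*b)
grn=lambda r,g,b:(g>60)&(g>1.4*r)&(g>1.2*b)
blu=lambda r,g,b:(b>60)&(b>1.6*r)
for n,im,fn,box,z in [('red',t,red,(400,195,430,230),.15),('blue',t,blu,(440,205,470,235),.15),('grn',t,grn,(275,185,305,215),.075)]:
    p,A=seg(im,fn,*box);print(n,p,A,atz('top0',*p,z).round(4))
for n,im,fn,box,z in [('red',s,red,(205,215,235,250),.125),('blue',s,blu,(165,230,190,265),.125),('grn',s,grn,(325,185,355,210),.075)]:
    p,A=seg(im,fn,*box);print(n,p,A,atz('scene0',*p,z).round(4))
# port dark rim
r=t[150:180,303:333].mean(2);print(r.min(),np.median(r))
def dark(im,box,th):
    x0,y0,x1,y1=box;m=(im[y0:y1,x0:x1].mean(2)<th).astype(np.uint8);n,l,st,ce=cv2.connectedComponentsWithStats(m);i=1+st[1:,4].argmax();return ce[i]+[x0,y0],st[i]
p,A=dark(t,(303,150,333,180),(r.min()+np.median(r))/2);print(p,A,atz('top0',*p,.088))
r=s[212:233,328:366].mean(2)
p,A=dark(s,(328,212,366,233),(r.min()+np.median(r))/2);print(p,A,atz('scene0',*p,.088))
E
```

```text
red [417.52941176 213.41176471] 34 [ 0.4934 -0.2464  0.15  ]
blue [454.68888889 221.95555556] 45 [ 0.4714 -0.3553  0.15  ]
grn [291.28333333 199.26666667] 60 [0.5323 0.1325 0.075 ]
red [218.18918919 228.59459459] 37 [ 0.4698 -0.2384  0.125 ]
blue [173.8974359  243.25641026] 39 [ 0.4464 -0.3506  0.125 ]
grn [337.66666667 195.25      ] 36 [0.5144 0.1495 0.075 ]
22.666666666666668 95.66666666666667
[317.16556291 164.50331126] [  8   8  14  14 151] [0.64251192 0.05427996 0.088     ]
[345.7699115  222.27433628] [ 11   6  15  10 113] [0.64019142 0.05750852 0.088     ]
```

View pics/crop.png

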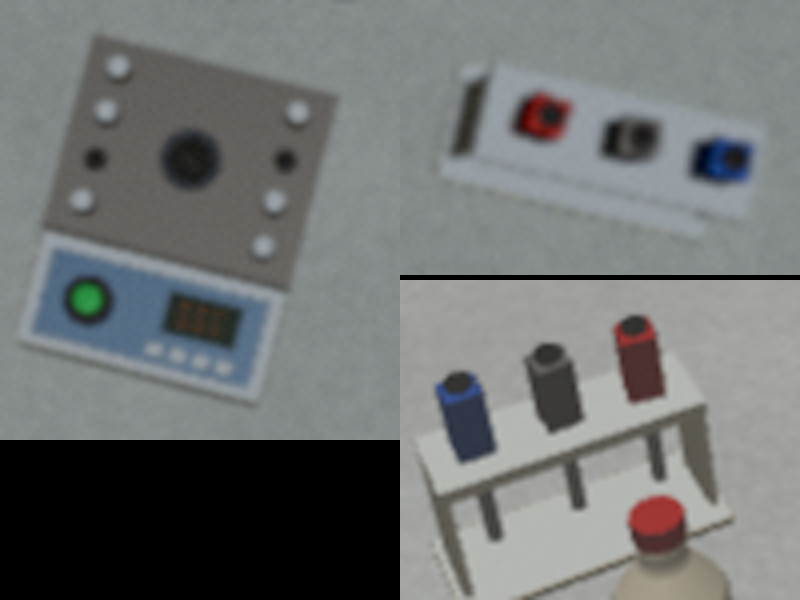

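The crops confirm a clear layout: heater yaw is about -13.5° and stand row yaw about -12°, with red at the +y end. The row pitch also checks out at 111 mm. Next I'll hover near red for a wrist look.

```bash
cat >> h.py <<'E'
from scipy.spatial.transform import Rotation as Ro
def go(p,yaw):
    s=status.read_state();R=Ro.from_euler('xyz',s['tool_rot']);d=R.inv().apply(np.array(p)-s['tcp_pos'])
    r=(R.inv()*Ro.from_euler('xyz',[np.pi,0,yaw])).as_rotvec()/2/np.pi
    print('shift',d.round(4),'turn',r.round(4),'t',s['time'])
E
python3 -c "
from h import *
go([.485,-.245,.26],-1.789)"
```

```text
shift [ 0.5369  0.6335 -0.0284] turn [ 2.000e-04 -2.000e-04  2.349e-01] t 0.15
```

Call:
arm_command([
  [[0.5369,0.6335,-0.0284,0.0002,-0.0002,0.2349],[0.5369,0.6335,-0.0284,0.0002,-0.0002,0.2349],[0.5369,0.6335,-0.0284,0.0002,-0.0002,0.2349],[0.5369,0.6335,-0.0284,0.0002,-0.0002,0.2349],[0.5369,0.6335,-0.0284,0.0002,-0.0002,0.2349],[0.5369,0.6335,-0.0284,0.0002,-0.0002,0.2349],[0.5369,0.6335,-0.0284,0.0002,-0.0002,0.2349],[0.5369,0.6335,-0.0284,0.0002,-0.0002,0.2349],[0.5369,0.6335,-0.0284,0.0002,-0.0002,0.2349],[0.5369,0.6335,-0.0284,0.0002,-0.0002,0.2349]],
], jaw=-1)

```text
time: 1.4
tcp_pos: [0.4071, -0.0564, 0.2528]
tool_rot: [-3.141, 0.002, -1.789]
wrist_force: [0.8, 1.4, 0.2]
finger_gap: 0.997
grip_force: 0.0
```

```bash
python3 -c "
from h import *
go([.485,-.245,.26],-1.789)"
```

```text
shift [ 0.1672 -0.1169 -0.0075] turn [-0.0001  0.0003  0.    ] t 1.4
```

Call:
arm_command([
  [[0.16,-0.116,-0.007,0,0,0],[0.16,-0.116,-0.007,0,0,0],[0.16,-0.116,-0.007,0,0,0],[0.16,-0.116,-0.007,0,0,0],[0.16,-0.116,-0.007,0,0,0],[0.16,-0.116,-0.007,0,0,0]],
])

```text
time: 2.15
tcp_pos: [0.4853, -0.2346, 0.2597]
tool_rot: [-3.141, 0.002, -1.788]
wrist_force: [0.6, 0.4, 0.7]
finger_gap: 1.0
grip_force: 0.0
```

```bash
python3 - <<'E'
from h import *
d=shot('wrist','w1');print(d['pose'].round(3).tolist());print(status.read_state()['tcp_pos'])
E
```

```text
[[-0.976, -0.206, -0.062, 0.469], [0.216, -0.937, -0.276, -0.305], [-0.002, -0.283, 0.959, 0.401], [0.0, 0.0, 0.0, 1.0]]
[ 0.48528511 -0.23448137  0.25990189]
```

View pics/w1.png

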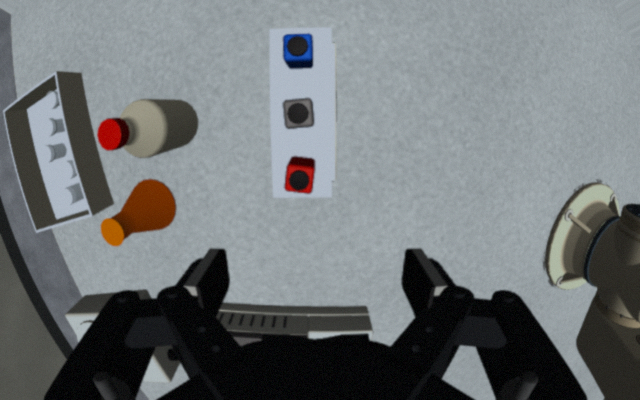

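The wrist picture shows red at (299,178), grey at (299,113) and blue at (298,48), with the stand edges close to vertical in the image. The flask and wash bottle are off to the left at (140,220) and (150,128). I'll measure red's top face closely.

```bash
python3 - <<'E'
from h import *
w=cv2.imread('pics/w1.png')
c=cv2.resize(w[150:200,275:325],(600,600),interpolation=cv2.INTER_CUBIC)
cv2.imwrite('pics/c2.png',c)
for p in [(299,180),(299,113),(298,46)]: print(atz('w1',*p,.15,True).round(4))
E
```

```text
[ 0.4952 -0.2512  0.15  ]
[ 0.4828 -0.3052  0.15  ]
[ 0.4716 -0.3592  0.15  ]
```

View pics/c2.png

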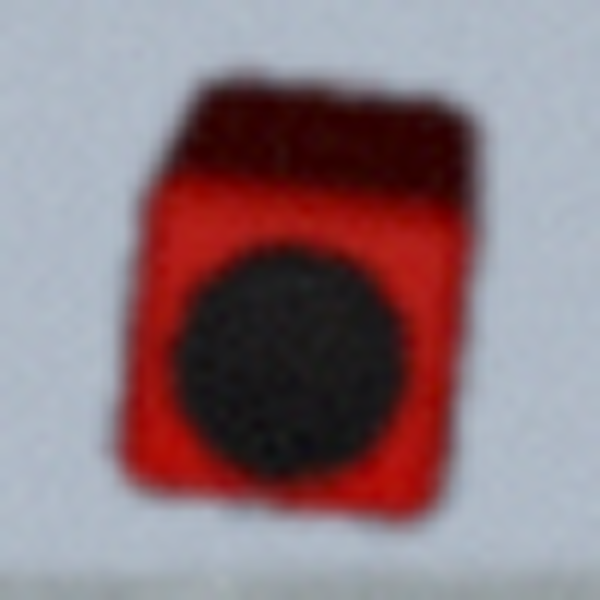

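The close-up gives the top-face corners at (158,180), (470,210), (432,518) and (122,485) in crop pixels, turned slightly from the camera axes.

```bash
python3 - <<'E'
from h import *
q=np.array([atz('w1',275+(x+.5)/12-.5,150+(y+.5)/12-.5,.15,True)[:2] for x,y in [(158,180),(470,210),(432,518),(122,485)]])
print(q.round(4),q.mean(0)); 
e=np.roll(q,-1,0)-q
print(np.linalg.norm(e,axis=1).round(4),np.degrees(np.arctan2(e[:,1],e[:,0])).round(1))
E
```

```text
[[ 0.5013 -0.266 ]
 [ 0.4809 -0.2593]
 [ 0.4882 -0.2384]
 [ 0.5089 -0.2455]] [ 0.49484494 -0.25230165]
[0.0215 0.0221 0.0219 0.0219] [ 161.8   70.6  -18.8 -110.3]
```

```bash
python3 -c "
from h import *
go([.495,-.252,.11],-1.902)"
```

```text
shift [ 0.0153 -0.0131  0.1499] turn [-0.0001  0.0003  0.0183] t 2.2
```

Call:
arm_command([
  [[0.0153,-0.0131,0,-0.0001,0.0003,0.0183],[0.0153,-0.0131,0.03,-0.0001,0.0003,0.0183],[0.0153,-0.0131,0.06,-0.0001,0.0003,0.0183],[0.0153,-0.0131,0.09,-0.0001,0.0003,0.0183],[0.0153,-0.0131,0.12,-0.0001,0.0003,0.0183],[0.0153,-0.0131,0.14,-0.0001,0.0003,0.0183],[0.0153,-0.0131,0.15,-0.0001,0.0003,0.0183],[0.0153,-0.0131,0.15,-0.0001,0.0003,0.0183],[0.0153,-0.0131,0.15,-0.0001,0.0003,0.0183]],
])

```text
time: 3.32
tcp_pos: [0.4957, -0.2532, 0.1106]
tool_rot: [-3.14, -0.0, -1.903]
wrist_force: [-0.6, -0.9, 0.5]
finger_gap: 0.999
grip_force: 0.0
```

Call:
arm_command([
  [[0,0,0,0,0,0],[0,0,0,0,0,0],[0,0,0,0,0,0],[0,0,0,0,0,0],[0,0,0,0,0,0],[0,0,0,0,0,0],[0,0,0,0,0,0],[0,0,0,0,0,0]],
], jaw=1)

```text
time: 4.32
tcp_pos: [0.4952, -0.2533, 0.1096]
tool_rot: [3.141, -0.0, -1.904]
wrist_force: [0.9, -0.4, 2.5]
finger_gap: 0.273
grip_force: 59.1
```

Call:
arm_command([
  [[0,0,-0.02,0,0,0],[0,0,-0.05,0,0,0],[0,0,-0.08,0,0,0],[0,0,-0.11,0,0,0],[0,0,-0.14,0,0,0],[0,0,-0.14,0,0,0],[0,0,-0.14,0,0,0]],
])

```text
time: 5.2
tcp_pos: [0.4947, -0.2527, 0.248]
tool_rot: [3.139, 0.0, -1.904]
wrist_force: [-0.8, 0.0, -1.8]
finger_gap: 0.272
grip_force: 59.3
```

```bash
python3 -c "
from h import *
print(status.read_state()['wrist_force'])
go([.66,.14,.25],-1.904)"
```

```text
[-0.80539667  0.01779868 -1.8228844 ]
shift [-0.4252 -0.0279 -0.0019] turn [0.0005 0.0001 0.    ] t 5.2
```

Call:
arm_command([
  [[-0.06,-0.004,-0.002,0.0003,0,0],[-0.12,-0.008,-0.002,0.0003,0,0],[-0.18,-0.012,-0.002,0.0003,0,0],[-0.24,-0.016,-0.002,0.0003,0,0],[-0.3,-0.02,-0.002,0.0003,0,0],[-0.36,-0.024,-0.002,0.0003,0,0],[-0.4,-0.026,-0.002,0.0003,0,0],[-0.4252,-0.0279,-0.002,0.0003,0,0],[-0.4252,-0.0279,-0.002,0.0003,0,0],[-0.4252,-0.0279,-0.002,0.0003,0,0]],
])

```text
time: 6.45
tcp_pos: [0.66, 0.1391, 0.25]
tool_rot: [3.141, -0.002, -1.904]
wrist_force: [-0.0, -0.7, -0.8]
finger_gap: 0.272
grip_force: 59.2
```

```bash
python3 - <<'E'
from h import *
d=shot('wrist','w2');print(status.read_state()['tcp_pos'])
E
```

```text
[0.66010881 0.13878366 0.25062966]
```

View pics/w2.png

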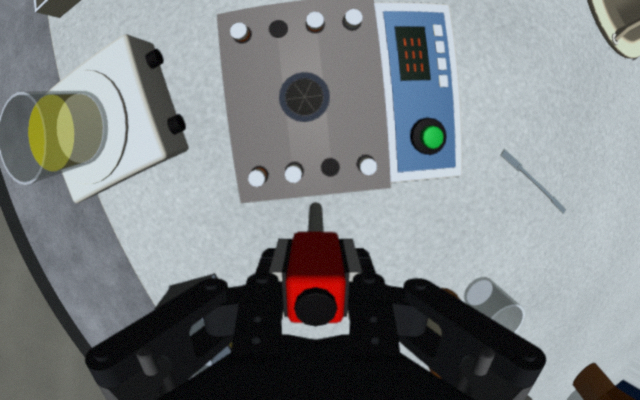

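The port is at (304,97), the green button at (432,137), and the held probe's stem tip at (316,208).

```bash
python3 - <<'E'
from h import *
w=cv2.imread('pics/w2.png')
def c(m,x0,y0):
    n,l,st,ce=cv2.connectedComponentsWithStats(m.astype(np.uint8));i=1+st[1:,4].argmax();return ce[i]+[x0,y0],st[i]
r=w[65:130,270:340].mean(2);p,A=c(r<80,270,65);print(p,A,atz('w2',*p,.088,True))
for sx in(A[0],A[0]+A[2]-1): print(atz('w2',270+sx,p[1],.088,True))
g=w[110:165,400:460].astype(float);p,A=c((g[...,1]>90)&(g[...,1]>1.5*g[...,2])&(g[...,1]>1.5*g[...,0]),400,110);print(p,A,atz('w2',*p,.076,True))
for q in [(316,206),(316,210)]:print(q,atz('w2',*q,.1655,True))
print(atz('w2',316,306,.293,True))
caps=[(257,178),(293,174),(331,167),(368,166)];print([atz('w2',*q,.106,True).round(4)[:2].tolist() for q in caps])
E
```

```text
[303.9344      96.57013333] [  10    8   49   48 1875] [0.64204841 0.05463872 0.088     ]
[0.66386137 0.04667404 0.088     ]
[0.62010704 0.0622301  0.088     ]
[432.58563536 136.87016575] [ 23  16  20  23 362] [0.52584839 0.13452725 0.076     ]
(316, 206) [0.65928054 0.13960198 0.1655    ]
(316, 210) [0.66033513 0.1426529  0.1655    ]
[0.65959538 0.13987875 0.293     ]
[[0.7094, 0.1126], [0.6755, 0.1204], [0.6395, 0.1258], [0.606, 0.1361]]
```

The port is at (0.642, 0.0546), which agrees with the top view, and the measured tip lies on the tool axis. Moving over the port.

```bash
python3 -c "
from h import *
go([.642,.0546,.25],-1.904);go([.642,.0546,.162],-1.904)"
```

```text
shift [ 0.0855 -0.0104  0.0007] turn [-0.0001 -0.0002 -0.    ] t 6.5
shift [ 0.0854 -0.0104  0.0887] turn [-0.0001 -0.0002 -0.    ] t 6.5
```

Call:
arm_command([
  [[0.045,-0.005,0,0,-0.0002,0],[0.0855,-0.0104,0,0,-0.0002,0],[0.0855,-0.0104,0,0,-0.0002,0],[0.0855,-0.0104,0.03,0,-0.0002,0],[0.0855,-0.0104,0.06,0,-0.0002,0],[0.0855,-0.0104,0.08,0,-0.0002,0],[0.0855,-0.0104,0.0885,0,-0.0002,0],[0.0855,-0.0104,0.0885,0,-0.0002,0],[0.0855,-0.0104,0.0885,0,-0.0002,0],[0.0855,-0.0104,0.0885,0,-0.0002,0]],
])

```text
time: 7.75
tcp_pos: [0.6429, 0.0554, 0.1638]
tool_rot: [-3.139, 0.002, -1.904]
wrist_force: [0.0, -0.4, -0.7]
finger_gap: 0.272
grip_force: 59.3
```

Call:
arm_command([
  [[0,0,0.001,0,0,0],[0,0,0.002,0,0,0],[0,0,0.003,0,0,0],[0,0,0.004,0,0,0],[0,0,0.004,0,0,0],[0,0,0.004,0,0,0]],
])

```text
time: 8.5
tcp_pos: [0.6425, 0.0553, 0.1588]
tool_rot: [-3.14, 0.001, -1.904]
wrist_force: [0.1, -0.3, -1.4]
finger_gap: 0.276
grip_force: 59.3
```

```bash
python3 - <<'E'
from h import *
s=status.read_state();print(s['tcp_pos'],s['wrist_force'],s['moment'],s['tool_rot'])
E
```

```text
[0.64248944 0.05526705 0.15881421] [ 0.05854549 -0.33028212 -1.44533257] [-0.01556955  0.02466559  0.03521478] [-3.14025462e+00  9.69764791e-04 -1.90369672e+00]
```

Call:
arm_command([
  [[0,0,0.001,0,0,0],[0,0,0.002,0,0,0],[0,0,0.003,0,0,0],[0,0,0.0035,0,0,0],[0,0,0.0035,0,0,0]],
])

```text
time: 9.12
tcp_pos: [0.6424, 0.0553, 0.1552]
tool_rot: [-3.14, 0.001, -1.904]
wrist_force: [0.2, -0.3, -0.7]
finger_gap: 0.274
grip_force: 59.3
```

Call:
arm_command([
  [[0,0,0.0005,0,0,0],[0,0,0.001,0,0,0],[0,0,0.001,0,0,0]],
])

```text
time: 9.5
tcp_pos: [0.6425, 0.0553, 0.1546]
tool_rot: [-3.14, 0.001, -1.904]
wrist_force: [0.2, -0.2, 0.9]
finger_gap: 0.27
grip_force: 59.5
```

Call:
arm_command([
  [[0,0,0.0005,0,0,0],[0,0,0.0005,0,0,0],[0,0,0.0005,0,0,0]],
])

```text
time: 9.88
tcp_pos: [0.6426, 0.0552, 0.1545]
tool_rot: [-3.139, 0.001, -1.904]
wrist_force: [-2.2, 0.8, 5.4]
finger_gap: 0.27
grip_force: 60.0
```

Contact is at TCP z 0.1545, so the tip is at 70 mm as expected, with about 6 N. I'll probe round a ring by lifting, shifting 2 mm and pressing lightly. That way a catch can't turn into a sideways overload.

Call:
arm_command([
  [[0,0,-0.0015,0,0,0],[0.003,0,-0.0015,0,0,0],[0.0055,0,-0.0015,0,0,0],[0.0055,0,0,0,0,0],[0.0055,0,0,0,0,0]],
])

```text
time: 10.5
tcp_pos: [0.6406, 0.0497, 0.1545]
tool_rot: [-3.14, 0.0, -1.904]
wrist_force: [-2.3, -1.0, 4.2]
finger_gap: 0.271
grip_force: 59.8
```

Call:
arm_command([
  [[0,0,-0.0015,0,0,0],[-0.0004,0.0021,-0.0015,0,0,0],[-0.0004,0.0021,0,0,0,0],[-0.0004,0.0021,0,0,0,0]],
])

```text
time: 11.0
tcp_pos: [0.6387, 0.0514, 0.1545]
tool_rot: [-3.14, 0.001, -1.903]
wrist_force: [-1.9, 1.0, 5.3]
finger_gap: 0.27
grip_force: 59.9
```

Call:
arm_command([
  [[0,0,-0.0015,0,0,0],[-0.0012,0.0018,-0.0015,0,0,0],[-0.0012,0.0018,0,0,0,0],[-0.0012,0.0018,0,0,0,0]],
])

```text
time: 11.5
tcp_pos: [0.6375, 0.053, 0.1545]
tool_rot: [-3.14, 0.001, -1.903]
wrist_force: [-3.0, 0.1, 4.4]
finger_gap: 0.272
grip_force: 59.9
```

Call:
arm_command([
  [[0,0,-0.0015,0,0,0],[-0.0018,0.0012,-0.0015,0,0,0],[-0.0018,0.0012,0,0,0,0],[-0.0018,0.0012,0,0,0,0]],
])

```text
time: 12.0
tcp_pos: [0.637, 0.0551, 0.1545]
tool_rot: [-3.14, 0.001, -1.903]
wrist_force: [-2.2, 0.1, 5.3]
finger_gap: 0.271
grip_force: 59.9
```

Call:
arm_command([
  [[0,0,-0.0015,0,0,0],[-0.0021,0.0004,-0.0015,0,0,0],[-0.0021,0.0004,0,0,0,0],[-0.0021,0.0004,0,0,0,0]],
])

```text
time: 12.5
tcp_pos: [0.6374, 0.0572, 0.1545]
tool_rot: [-3.14, 0.001, -1.903]
wrist_force: [-1.2, 0.9, 5.2]
finger_gap: 0.275
grip_force: 59.9
```

The surface is flat so far and the readings are consistent. Continuing round the ring.

Call:
arm_command([
  [[0,0,-0.0015,0,0,0],[-0.0021,-0.0004,-0.0015,0,0,0],[-0.0021,-0.0004,0,0,0,0],[-0.0021,-0.0004,0,0,0,0]],
])

```text
time: 13.0
tcp_pos: [0.6385, 0.059, 0.1545]
tool_rot: [-3.14, 0.001, -1.903]
wrist_force: [-1.6, 1.2, 4.2]
finger_gap: 0.278
grip_force: 59.9
```

Call:
arm_command([
  [[0,0,-0.0015,0,0,0],[-0.0018,-0.0012,-0.0015,0,0,0],[-0.0018,-0.0012,0,0,0,0],[-0.0018,-0.0012,0,0,0,0]],
])

```text
time: 13.5
tcp_pos: [0.6403, 0.0603, 0.1545]
tool_rot: [-3.139, 0.001, -1.903]
wrist_force: [-1.2, 0.4, 5.3]
finger_gap: 0.271
grip_force: 59.9
```

Call:
arm_command([
  [[0,0,-0.0015,0,0,0],[-0.0012,-0.0018,-0.0015,0,0,0],[-0.0012,-0.0018,0,0,0,0],[-0.0012,-0.0018,0,0,0,0]],
])

```text
time: 14.0
tcp_pos: [0.6424, 0.0608, 0.1544]
tool_rot: [-3.14, 0.001, -1.903]
wrist_force: [-1.6, -0.1, 4.9]
finger_gap: 0.272
grip_force: 59.9
```

Call:
arm_command([
  [[0,0,-0.0015,0,0,0],[-0.0004,-0.0021,-0.0015,0,0,0],[-0.0004,-0.0021,0,0,0,0],[-0.0004,-0.0021,0,0,0,0]],
])

```text
time: 14.5
tcp_pos: [0.6445, 0.0604, 0.1545]
tool_rot: [-3.139, 0.001, -1.904]
wrist_force: [-1.2, 0.3, 4.6]
finger_gap: 0.274
grip_force: 59.9
```

Call:
arm_command([
  [[0,0,-0.0015,0,0,0],[0.0004,-0.0021,-0.0015,0,0,0],[0.0004,-0.0021,0,0,0,0],[0.0004,-0.0021,0,0,0,0]],
])

```text
time: 15.0
tcp_pos: [0.6463, 0.0593, 0.1545]
tool_rot: [-3.14, 0.001, -1.904]
wrist_force: [-2.2, 0.2, 4.7]
finger_gap: 0.275
grip_force: 59.9
```

Call:
arm_command([
  [[0,0,-0.0015,0,0,0],[0.0012,-0.0018,-0.0015,0,0,0],[0.0012,-0.0018,0,0,0,0],[0.0012,-0.0018,0,0,0,0]],
])

```text
time: 15.5
tcp_pos: [0.6476, 0.0575, 0.1545]
tool_rot: [-3.139, 0.001, -1.904]
wrist_force: [-2.0, 0.2, 4.6]
finger_gap: 0.273
grip_force: 59.9
```

Call:
arm_command([
  [[0,0,-0.0015,0,0,0],[0.0018,-0.0012,-0.0015,0,0,0],[0.0018,-0.0012,0,0,0,0],[0.0018,-0.0012,0,0,0,0]],
])

```text
time: 16.0
tcp_pos: [0.6481, 0.0554, 0.1545]
tool_rot: [-3.14, 0.001, -1.904]
wrist_force: [-1.7, 0.6, 3.7]
finger_gap: 0.278
grip_force: 59.9
```

Call:
arm_command([
  [[0,0,-0.0015,0,0,0],[0.0021,-0.0004,-0.0015,0,0,0],[0.0021,-0.0004,0,0,0,0],[0.0021,-0.0004,0,0,0,0]],
])

```text
time: 16.5
tcp_pos: [0.6477, 0.0533, 0.1544]
tool_rot: [-3.14, 0.001, -1.904]
wrist_force: [-2.4, -0.1, 4.7]
finger_gap: 0.274
grip_force: 59.9
```

Call:
arm_command([
  [[0,0,-0.0015,0,0,0],[0.0021,0.0004,-0.0015,0,0,0],[0.0021,0.0004,0,0,0,0],[0.0021,0.0004,0,0,0,0]],
])

```text
time: 17.0
tcp_pos: [0.6467, 0.0515, 0.1541]
tool_rot: [-3.14, 0.001, -1.904]
wrist_force: [-1.2, -0.5, 3.0]
finger_gap: 0.27
grip_force: 59.8
```

Call:
arm_command([
  [[0,0,-0.0015,0,0,0],[0.0018,0.0012,-0.0015,0,0,0],[0.0018,0.0012,0,0,0,0],[0.0018,0.0012,0,0,0,0]],
])

```text
time: 17.5
tcp_pos: [0.6449, 0.0502, 0.154]
tool_rot: [-3.14, 0.001, -1.904]
wrist_force: [0.0, -0.4, 1.7]
finger_gap: 0.274
grip_force: 59.8
```

Call:
arm_command([
  [[0,0,-0.0015,0,0,0],[0.0012,0.0018,-0.0015,0,0,0],[0.0012,0.0018,0,0,0,0],[0.0012,0.0018,0,0,0,0]],
])

```text
time: 18.0
tcp_pos: [0.6427, 0.0498, 0.1543]
tool_rot: [-3.14, 0.001, -1.904]
wrist_force: [-1.8, 0.4, 3.2]
finger_gap: 0.274
grip_force: 59.9
```

The dip around (0.645, 0.050) is the well's chamfer. I'll try 1.5 mm further out there.

Call:
arm_command([
  [[0,0,-0.0015,0,0,0],[-0.0001,-0.0028,-0.0015,0,0,0],[-0.0001,-0.0028,-0.0005,0,0,0],[-0.0001,-0.0028,0,0,0,0],[-0.0001,-0.0028,0,0,0,0],[-0.0001,-0.0028,0,0,0,0]],
])

```text
time: 18.75
tcp_pos: [0.6454, 0.049, 0.1538]
tool_rot: [-3.14, 0.001, -1.904]
wrist_force: [0.5, -1.3, -1.5]
finger_gap: 0.272
grip_force: 59.2
```

Call:
arm_command([
  [[0,0,0.0005,0,0,0],[0,0,0.001,0,0,0],[0,0,0.001,0,0,0],[0,0,0.001,0,0,0]],
])

```text
time: 19.25
tcp_pos: [0.6456, 0.0489, 0.1529]
tool_rot: [-3.14, 0.001, -1.904]
wrist_force: [0.3, 0.2, -0.4]
finger_gap: 0.273
grip_force: 59.3
```

Call:
arm_command([
  [[0,0,0.0005,0,0,0],[0,0,0.001,0,0,0],[0,0,0.0015,0,0,0],[0,0,0.0015,0,0,0]],
])

```text
time: 19.75
tcp_pos: [0.6457, 0.0489, 0.1514]
tool_rot: [-3.14, 0.001, -1.904]
wrist_force: [1.8, -1.4, -0.8]
finger_gap: 0.272
grip_force: 59.3
```

Call:
arm_command([
  [[0.0001,-0.0003,0,0,0,0],[0.0001,-0.0003,0.001,0,0,0],[0.0001,-0.0003,0.002,0,0,0],[0.0001,-0.0003,0.003,0,0,0],[0.0001,-0.0003,0.003,0,0,0]],
])

```text
time: 20.38
tcp_pos: [0.6458, 0.0488, 0.1482]
tool_rot: [-3.14, 0.001, -1.904]
wrist_force: [2.6, -1.4, -0.8]
finger_gap: 0.27
grip_force: 59.2
```

Call:
arm_command([
  [[0,0,0.001,0,0,0],[0,0,0.002,0,0,0],[0,0,0.003,0,0,0],[0,0,0.003,0,0,0]],
])

```text
time: 20.88
tcp_pos: [0.6458, 0.0487, 0.1452]
tool_rot: [-3.14, 0.001, -1.904]
wrist_force: [3.3, -1.6, -0.2]
finger_gap: 0.269
grip_force: 59.2
```

Call:
arm_command([
  [[0,-0.0005,0,0,0,0],[0,-0.0005,0.001,0,0,0],[0,-0.0005,0.002,0,0,0],[0,-0.0005,0.004,0,0,0],[0,-0.0005,0.005,0,0,0],[0,-0.0005,0.005,0,0,0]],
])

```text
time: 21.62
tcp_pos: [0.646, 0.0486, 0.1399]
tool_rot: [-3.141, 0.001, -1.904]
wrist_force: [1.0, -0.6, -1.3]
finger_gap: 0.273
grip_force: 59.3
```

Call:
arm_command([
  [[0,0,0.002,0,0,0],[0,0,0.004,0,0,0],[0,0,0.005,0,0,0],[0,0,0.005,0,0,0]],
])

```text
time: 22.12
tcp_pos: [0.6461, 0.0487, 0.135]
tool_rot: [-3.141, 0.001, -1.904]
wrist_force: [0.6, -0.5, -0.4]
finger_gap: 0.28
grip_force: 59.2
```

Call:
arm_command([
  [[0,0,0.002,0,0,0],[0,0,0.004,0,0,0],[0,0,0.006,0,0,0],[0,0,0.006,0,0,0]],
])

```text
time: 22.62
tcp_pos: [0.6461, 0.0486, 0.129]
tool_rot: [-3.141, 0.001, -1.904]
wrist_force: [-0.4, 0.2, -2.0]
finger_gap: 0.272
grip_force: 59.2
```

Call:
arm_command([
  [[0,0,0.002,0,0,0],[0,0,0.004,0,0,0],[0,0,0.006,0,0,0],[0,0,0.0075,0,0,0],[0,0,0.0075,0,0,0]],
])

```text
time: 23.25
tcp_pos: [0.6462, 0.0486, 0.1216]
tool_rot: [-3.141, 0.001, -1.904]
wrist_force: [-0.5, -0.5, -0.4]
finger_gap: 0.276
grip_force: 59.2
```

Call:
arm_command([
  [[0,0,0.0005,0,0,0],[0,0,0.001,0,0,0],[0,0,0.0015,0,0,0],[0,0,0.0015,0,0,0]],
])

```text
time: 23.75
tcp_pos: [0.6462, 0.0486, 0.1202]
tool_rot: [-3.14, 0.001, -1.904]
wrist_force: [0.5, -0.0, -0.7]
finger_gap: 0.275
grip_force: 59.2
```

The tip is about 0.6 mm above the bottom, so I'll release and retreat upward.

Call:
arm_command([
  [[0,0,0,0,0,0],[0,0,0,0,0,0],[0,0,0,0,0,0],[0,0,0,0,0,0],[0,0,0,0,0,0],[0,0,0,0,0,0],[0,0,0,0,0,0],[0,0,0,0,0,0]],
], jaw=-1)

```text
time: 24.75
tcp_pos: [0.6462, 0.0486, 0.1202]
tool_rot: [-3.14, 0.001, -1.904]
wrist_force: [-0.3, -0.3, -0.3]
finger_gap: 0.999
grip_force: 0.0
```

Call:
arm_command([
  [[0,0,-0.02,0,0,0],[0,0,-0.05,0,0,0],[0,0,-0.08,0,0,0],[0,0,-0.1,0,0,0],[0,0,-0.12,0,0,0],[0,0,-0.12,0,0,0],[0,0,-0.12,0,0,0]],
])

```text
time: 25.62
tcp_pos: [0.6457, 0.0487, 0.2391]
tool_rot: [3.141, 0.001, -1.904]
wrist_force: [0.5, 0.1, -0.5]
finger_gap: 0.998
grip_force: 0.0
```

```bash
python3 - <<'E'
from h import *
a=shot('wrist','w3')['color'];b=shot('scene','s3')['color']
c=np.zeros((560,640,3),np.uint8);c[:320]=cv2.resize(a[:, :],(640,320));c[320:]=cv2.resize(b[170:260,270:430],(427,240)).copy() if 0 else cv2.copyMakeBorder(cv2.resize(b[160:270,250:450],(436,240)),0,0,0,204,0)
cv2.imwrite('pics/c3.png',c[:,:,::-1]); print(status.read_state()['tcp_pos'])
go([.5275,.134,.2],-1.904)
E
```

```text
[0.64553888 0.04856055 0.23887364]
shift [-0.0422  0.1394  0.039 ] turn [ 0.0001 -0.      0.    ] t 25.725
```

View pics/c3.png

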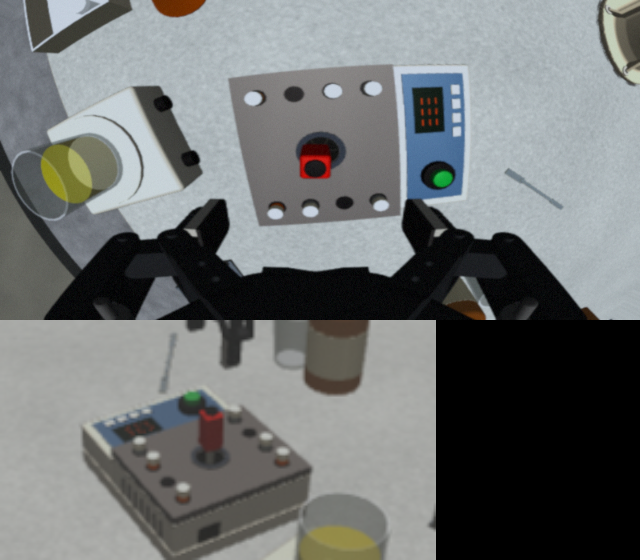

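The probe stands upright in the well, at (315,165) in the panel, and the button is at (443,178) there. Next I'll refine the button position.

```bash
python3 - <<'E'
from h import *
w=cv2.imread('pics/w3.png');x0,y0=415,195
g=w[y0:250,x0:475].astype(float);m=((g[...,1]>90)&(g[...,1]>1.5*g[...,2])&(g[...,1]>1.5*g[...,0])).astype(np.uint8)
n,l,st,ce=cv2.connectedComponentsWithStats(m);i=1+st[1:,4].argmax();p=ce[i]+[x0,y0]
for z in(.074,.08): print(p,st[i],atz('w3',*p,z,True).round(4), atz('top0',291.3,199.3,z).round(4),atz('w2',432.6,136.9,z,True).round(4))
s=p; b=atz('w3',*p,.078,True)
print(np.linalg.norm(atz('w3',s[0]-st[i][2]/2,s[1],.078,True)-atz('w3',s[0]+st[i][2]/2,s[1],.078,True)))
go([.529,.1335,.2],-1.904)
E
```

```text
[442.52173913 223.40468227] [ 18  19  20  20 299] [0.5257 0.1401 0.074 ] [0.5323 0.1326 0.074 ] [0.5251 0.135  0.074 ]
[442.52173913 223.40468227] [ 18  19  20  20 299] [0.5275 0.137  0.08  ] [0.5317 0.1321 0.08  ] [0.5272 0.1338 0.08  ]
0.024992522242949292
shift [-0.0422  0.1379  0.039 ] turn [ 0.0001 -0.      0.    ] t 25.725
```

Call:
arm_command([
  [[-0.02,0.06,0,0,0,0],[-0.04,0.12,0,0,0,0],[-0.0435,0.1385,0,0,0,0],[-0.0435,0.1385,0.03,0,0,0],[-0.0435,0.1385,0.07,0,0,0],[-0.0435,0.1385,0.11,0,0,0],[-0.0435,0.1385,0.13,0,0,0],[-0.0435,0.1385,0.13,0,0,0],[-0.0435,0.1385,0.13,0,0,0],[-0.0435,0.1385,0.13,0,0,0]],
], jaw=1)

```text
time: 26.98
tcp_pos: [0.5303, 0.1353, 0.1113]
tool_rot: [-3.139, 0.003, -1.904]
wrist_force: [-0.2, -0.4, 0.6]
finger_gap: -0.0
grip_force: 0.0
```

```bash
python3 -c "
from h import *
shot('wrist','w4');s=status.read_state();print(s['tcp_pos'],s['wrist_force'])"
```

```text
[0.53017691 0.13525375 0.11122661] [-0.76998061 -0.13933569 -0.21131538]
```

View pics/w4.png

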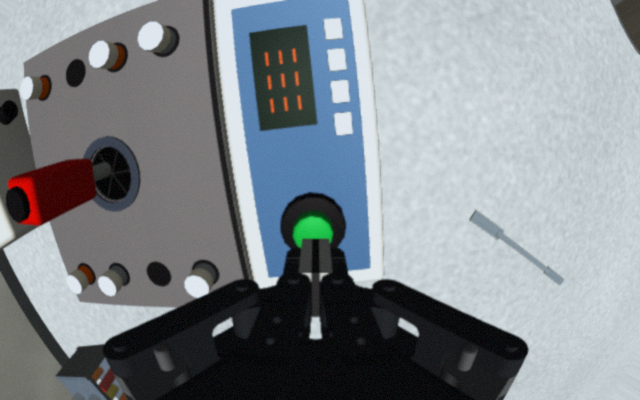

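The shut fingertips at (315,240) are in line with the green button, whose dark collar is centred near (313,226).

```bash
python3 -c "
from h import *
for z in(.07,.074,.078): print(atz('w4',313,226,z,True).round(4), atz('w4',313,232,z,True).round(4))
go([.528,.1345,.09],-1.904)"
```

```text
[0.5314 0.135  0.07  ] [0.5328 0.1388 0.07  ]
[0.5309 0.1335 0.074 ] [0.5322 0.1373 0.074 ]
[0.5303 0.132  0.078 ] [0.5316 0.1357 0.078 ]
shift [0.0015 0.0019 0.0212] turn [-0.0004  0.0004  0.0001] t 27.025
```

Call:
arm_command([
  [[0,0,0.01,0,0,0],[0,0,0.02,0,0,0],[0,0,0.026,0,0,0],[0,0,0.028,0,0,0],[0,0,0.03,0,0,0],[0,0,0.032,0,0,0],[0,0,0.032,0,0,0]],
])

```text
time: 27.9
tcp_pos: [0.5302, 0.1351, 0.0862]
tool_rot: [-3.135, 0.003, -1.901]
wrist_force: [-24.5, -0.3, 53.4]
finger_gap: 0.002
grip_force: 27.0
```

Call:
arm_command([
  [[0,0,0.001,0,0,0],[0,0,0.002,0,0,0],[0,0,0.003,0,0,0],[0,0,0.003,0,0,0]],
])

```text
time: 28.4
tcp_pos: [0.5304, 0.1352, 0.0859]
tool_rot: [-3.134, 0.004, -1.9]
wrist_force: [-32.1, -0.3, 70.7]
finger_gap: 0.0
grip_force: 35.4
```

That is far too hard, so I'm backing off.

Call:
arm_command([
  [[0,0,-0.009,0,0,0],[0,0,-0.02,0,0,0],[0,0,-0.05,0,0,0],[0,0,-0.05,0,0,0],[0,0,-0.05,0,0,0]],
])

```text
time: 29.02
tcp_pos: [0.529, 0.1349, 0.124]
tool_rot: [3.141, -0.0, -1.904]
wrist_force: [0.1, 0.3, -0.7]
finger_gap: 0.0
grip_force: 0.0
```

```bash
python3 - <<'E'
from h import *
a=shot('wrist','w5')['color'];b=shot('scene','s5')['color']
s=status.read_state();print(s['tcp_pos'],s['wrist_force'])
c=np.zeros((600,760,3),np.uint8);c[:300,:760]=cv2.resize(a[120:300,90:546],(760,300))
c[300:,:600]=cv2.resize(b[150:250,270:470],(600,300),interpolation=cv2.INTER_CUBIC)
cv2.imwrite('pics/c5.png',c[:,:,::-1])
E
```

```text
[0.52887646 0.13468667 0.12376096] [-0.00438874  0.15029054 -0.43153811]
```

View pics/c5.png

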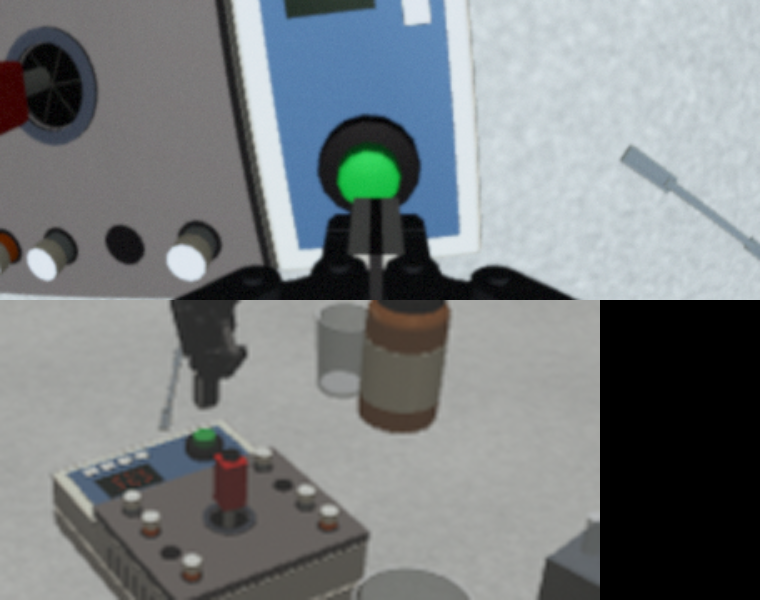

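The button cap sits on a tall dark collar, so its top is well above the deck. I'll triangulate its true height.

```bash
python3 - <<'E'
from h import *
def cen(f,box):
    w=cv2.imread(f'pics/{f}.png');x0,y0,x1,y1=box
    g=w[y0:y1,x0:x1].astype(float);m=((g[...,1]>70)&(g[...,1]>1.4*g[...,2])&(g[...,1]>1.4*g[...,0])).astype(np.uint8)
    n,l,st,ce=cv2.connectedComponentsWithStats(m);i=1+st[1:,4].argmax();return ce[i]+[x0,y0],st[i]+[x0,y0,0,0,0]
L=[]
for f,b in [('top0',(275,185,305,215)),('scene0',(325,185,355,210)),('w2',(400,110,460,165)),('w3',(415,195,475,250)),('s5',(325,185,355,210)),('s3',(325,185,355,210)),('w5',(280,180,350,245))]:
    p,st=cen(f,b);o,r=ray(f,*p,f[0]=='w');L.append((f,o,r/np.linalg.norm(r)));print(f,p.round(1),st)
def solve(S):
    A=sum(np.eye(3)-np.outer(r,r) for f,o,r in S);b=sum((np.eye(3)-np.outer(r,r))@o for f,o,r in S);return np.linalg.solve(A,b)
S=[l for l in L if l[0] not in('w5',)];x=solve(S);print(x.round(4))
for f,o,r in L: d=x-o;print(f,(d-r*(d@r)).round(4))
E
```

```text
top0 [291.4 199.4] [288 196   8   8  54]
scene0 [337.7 194.8] [334 193   8   5  28]
w2 [432.7 136.8] [422 126  22  23 390]
w3 [442.5 223.3] [433 213  20  21 325]
s5 [337.7 195. ] [334 193   8   5  30]
s3 [337.7 195. ] [334 193   8   5  30]
w5 [310.7 225.3] [292 209  39  33 988]
[0.5314 0.1316 0.0922]
top0 [0.0012 0.0008 0.0002]
scene0 [-0.0003 -0.0008 -0.0004]
w2 [0.     0.0003 0.0001]
w3 [0.0001 0.0008 0.0004]
s5 [-0.0005 -0.0006 -0.0001]
s3 [-0.0005 -0.0006 -0.0001]
w5 [0.0014 0.0013 0.0007]
```

The triangulated cap top is (0.531, 0.132, 0.092), so the 0.086 stop matches full travel of 6 mm. I'll press again, centred and gently, to confirm the travel by force.

```bash
python3 -c "
from h import *
go([.5312,.1318,.096],-1.904)"
```

```text
shift [ 0.0019 -0.0032  0.0278] turn [ 0.0001 -0.0001  0.    ] t 29.125
```

Call:
arm_command([
  [[0.0019,-0.0032,0,0,0,0],[0.0019,-0.0032,0.015,0,0,0],[0.0019,-0.0032,0.024,0,0,0],[0.0019,-0.0032,0.028,0,0,0],[0.0019,-0.0032,0.028,0,0,0],[0.0019,-0.0032,0.028,0,0,0],[0.0019,-0.0032,0.028,0,0,0]],
])

```text
time: 30.0
tcp_pos: [0.5322, 0.1323, 0.0975]
tool_rot: [-3.14, 0.002, -1.904]
wrist_force: [-0.1, -0.2, 0.1]
finger_gap: 0.001
grip_force: 0.0
```

Call:
arm_command([
  [[0,0,0.002,0,0,0],[0,0,0.004,0,0,0],[0,0,0.004,0,0,0],[0,0,0.004,0,0,0]],
])

```text
time: 30.5
tcp_pos: [0.532, 0.1322, 0.0931]
tool_rot: [-3.14, 0.001, -1.904]
wrist_force: [-0.5, 0.2, -0.1]
finger_gap: 0.003
grip_force: 0.2
```

Call:
arm_command([
  [[0,0,0.002,0,0,0],[0,0,0.003,0,0,0],[0,0,0.003,0,0,0],[0,0,0.003,0,0,0]],
])

```text
time: 31.0
tcp_pos: [0.5321, 0.1322, 0.0903]
tool_rot: [-3.14, 0.001, -1.904]
wrist_force: [-1.0, -0.5, 2.6]
finger_gap: -0.002
grip_force: 1.5
```

Call:
arm_command([
  [[0,0,0.001,0,0,0],[0,0,0.002,0,0,0],[0,0,0.003,0,0,0],[0,0,0.003,0,0,0],[0,0,0.003,0,0,0]],
])

```text
time: 31.62
tcp_pos: [0.5321, 0.1322, 0.0872]
tool_rot: [-3.14, 0.001, -1.904]
wrist_force: [-2.1, 1.1, 4.5]
finger_gap: 0.001
grip_force: 2.3
```

The spring travel is confirmed. I'll finish the press, then withdraw.

Call:
arm_command([
  [[0,0,0.001,0,0,0],[0,0,0.002,0,0,0],[0,0,0.0025,0,0,0],[0,0,0.0025,0,0,0],[0,0,0.0025,0,0,0]],
])

```text
time: 32.25
tcp_pos: [0.5322, 0.1322, 0.0869]
tool_rot: [-3.139, 0.002, -1.903]
wrist_force: [-7.6, -0.2, 17.8]
finger_gap: -0.001
grip_force: 8.9
```

Call:
arm_command([
  [[0,0,-0.01,0,0,0],[0,0,-0.05,0,0,0],[0,0,-0.1,0,0,0],[0,0,-0.14,0,0,0],[0,0,-0.14,0,0,0],[0,0,-0.14,0,0,0],[0,0,-0.14,0,0,0]],
])

```text
time: 33.12
tcp_pos: [0.5311, 0.1319, 0.223]
tool_rot: [3.14, -0.001, -1.904]
wrist_force: [0.0, -0.0, -0.1]
finger_gap: 0.0
grip_force: 0.0
```

```bash
python3 - <<'E'
from h import *
b=shot('scene','s6')['color'];s=status.read_state();print(s['tcp_pos'],s['wrist_force'])
a=cv2.imread('pics/scene0.png').astype(int);c=b[:,:,::-1].astype(int)
for n,(x0,y0,x1,y1) in dict(stand=(160,225,245,295),wash=(210,268,248,335),flask=(265,275,305,330),amber=(388,140,422,195)).items():
    print(n,(np.abs(a-c)[y0:y1,x0:x1].max(2)>40).sum())
f=lambda n:cv2.imread(f'pics/{n}.png')[190:232,325:365].astype(int)
print('vs after release',(np.abs(f('s3')-f('s6')).max(2)>40).sum())
E
```

```text
[0.53122669 0.13188303 0.22315311] [-0.69392094 -0.31452571 -0.37694781]
stand 272
wash 0
flask 0
amber 0
vs after release 0
```

The button bottomed out at full travel and sprang back, and the probe hasn't moved. I'll check that the stand difference is only the missing red probe, then hand in.

```bash
python3 - <<'E'
from h import *
a=cv2.imread('pics/scene0.png').astype(int);c=cv2.imread('pics/s6.png').astype(int)
n=(np.abs(a-c)[225:295,160:206].max(2)>40).sum();print('blue+grey diff',n)
if n<20: print(ctrl.sign_off())
E
```

```text
blue+grey diff 0
the job is handed in; nothing more can be done
None
```

The red probe is seated in the well and released, the green start button was pressed fully and sprang back up, and the job is handed in. My first press on the button was too hard, about 70 N on the wrist (limit 120 N), so I backed off and pressed again gently. The other probes, jar, bottle and flask look unmoved; I did not check the beaker or spatula.

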